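# Clear the warming plate and set its heat lever

### The arm

A 7-joint arm with a two-finger parallel gripper is mounted at the origin on the work surface. World frame = base frame: x ahead of the robot, y to its left, z up, the work surface at z = 0. Lengths are in m, angles in rad, forces in N, time in s.
With the tool pointing down it reaches from about 0.4 to 0.85 m from the base axis. Payload 10.4 kg.
Tool frame: the origin (TCP) lies at the very end of the fingers, on their centre line; the grasp point (between the pads) lies 19 mm behind it; z points along the fingers, y is the line along which they close (so a half turn about z gives the same grasp; the last joint's range is limited). The gripper opens to 87 mm and grips with 3 to 60 N. Pads are 19 mm wide; open, the fingers measure 117 mm over their backs; the gripper's body (75 mm by 190 mm) begins 51 mm behind the grasp point.
Start: joints at [1.314, 0.332, -0.065, 1.46, 0.022, 1.35, -0.088], TCP at [0.145, -0.608, 0.223] pointing down, gripper open.
Joint ranges: [-2.6, 2.6], [-0.5, 2.12], [-1.47, 1.34], [0.16, 2.42], [-1.27, 4.41], [0.06, 2.06], [-2.6, 2.6]. Speed limits (rad/s): [2.22, 2.22, 2.79, 2.79, 3.14, 3.14, 3.14].

### API

Orientations are given as a unit quaternion [x, y, z, w].
In Python, from bench import r gives the robot as it stands.
- The arm moves only by the shell command python3 -m crank 'ROWS' [FORCE]. ROWS is JSON, a list that holds one entry, the list of rows, each a list of 5 numbers: the shift along the tool's x, y, z in mm, then the turn about the tool's z in degrees, then the opening, from -1 (shut) to 1 (fully open). A call has 1 to 20 rows; each row is the pose to reach, as a shift and turn from the pose commanded when the call began, along the tool's axes at that moment; what a row does not reach only later rows make up. A row lasts 1/10 s, in which the tool goes at most 50 mm and 8.59 degrees, less where a joint would pass 70% of its speed; a pose out of reach is approached as far as the arm can. A call with a gripper value outside its range is refused whole. The fingers move at their own pace and stop on an object; FORCE is the grip in N (left out, the last holds). Time passes only in rows, so rows that repeat a pose let the fingers close. It gives the time, the measured TCP pose, the force, the opening and the grip force at its end, in the units of the state.
- r.read_state(): the state, without advancing time (a new reading comes with each control period).
- r.camera(name): name is "scene" or "top" or "wrist"; returns a dict with "image" (420x560x3 uint8, red, green, blue), "vfov" (degrees; the focal length in pixels is half the picture's height over the tangent of half this angle, whatever the lens; pixels are square), "cx", "cy" (the principal point, pixels), "k1" (the pictures are not rectified: a ray, as slopes to the right and down, at radius r is drawn at 1 + k1 r^2 times it, then the intrinsics apply), "eye" and "attitude" of the camera in the world. Camera axes: x right, y down, z forward; pixel columns grow to the right and rows downward; lengths in m; the calibration is good to about 2 mm. A picture is of the moment at which its call begins. There is no depth.
- r.close_job(): hands the job in; it is judged then, once.
The state is a dict: "time": time; "joint_positions": joint angles; "joint_vel": joint speeds; "joint_torque": joint torques, N m; "ee_pos": TCP position; "eef_rot": TCP orientation; "ft_force": force on the tool from outside, world axes, zero at the start; "torque": the same for the moment, N m; "width": finger opening in m; "grip_force": force on a finger pad.
Only numpy, scipy, OpenCV 4.12 (cv2) and the standard library are available. Lean on these libraries where they do the work, as an engineer would, in place of code of your own. Each camera call takes 0.05 s, during which the arm holds its last target. There are 200 camera calls.

### The job

Ready the warming plate: with the scraper block, not with the fingers, wipe the three clay chips off the plate into its yellow catch tray, and stand the scraper back on the middle of the cork disc. Then swing the red-handled heat lever on the sloping console until it points exactly at the green tab, reaching in at a slant so as not to bump the lamp bar above it. Leave the other things on the bench where they stand.

Things in the scene. Friction and masses are not known exactly. Their poses are not given: they have to be found in the camera images.
- plate: Fixed warming plate, a 140 (x) by 134 (y) mm aluminium top 40 mm above the bench. Origin: centre of the underside. Along both y sides runs a black rim 6 mm thick, 10 mm above the top (118 mm free between the rims); the +x and -x edges are open. Joined to the -x edge is a yellow catch tray, x -70 to -140 mm, inner floor 5 mm and walls 28 mm above the bench.
- chip1: Terracotta chip, 26 x 23 x 8 mm, 12 g, lying on the plate. Origin: centre of its underside.
- chip2: Second such chip.
- chip3: Third such chip.
- scraper: Scraper block standing on the cork disc: beech grip 28 (x) by 90 (y) mm above a black rubber foot 26 by 94 mm and 16 mm high; 62 mm high overall, 150 g. Origin: centre of its underside, z up. Grip it from above across its 28 mm thickness (x).
- mat: Fixed cork disc, 120 mm across and 5 mm thick, the scraper's place. Origin: centre of its underside.
- console: Fixed grey heat console, 220 mm wide (y), 160 mm deep (x -50 to +110 mm), 128 mm high. Origin: on the bench under the middle of its width, z up. Its black face slopes up towards +x at 35 degrees: from z = 30 mm at x = -50 mm to z = 128 mm at x = +90 mm, facing -x and up.
- lamp: Grow-lamp bar of the console, 28 (x) by 260 (y) by 18 mm, centred 5 mm to -x of the console's origin and 250 to 266 mm above the bench, over the lever; on two thin stays at y = +-120 mm that run back from it at 258 mm height to posts at x = +100 mm. Its origin is the console's origin.
- lever (a joint): Angle of the heat lever about the normal of the sloping face (rad, -1 to 1, stiff, stays where it is left). 0: the arm points straight down the slope; positive: turned counter-clockwise seen facing the face, so that the end swings to the console's -y.
- lever_grip (a point): Point on the axis of the lever's red handle, 42 mm off the face. The handle is a round post 14 mm thick along the point's z (the face's normal), from 12 to 62 mm off the face, at the end of a steel arm 75 mm long (12 mm wide, 5 to 13 mm off the face). The point turns with the lever: the arm points along its -x.
- lever_pivot (a point): The lever's turning point, on the face's surface; z is the normal of the face and the hinge axis, -x the direction of the arm.
- marker (a joint): Angle of the green tab about the same axis and with the same zero as the lever: the commanded lever angle. The tab does not move.
- marker_tab (a point): Middle of the green tab, 24 x 10 mm, flat on the face, 101 mm from the pivot. -x is the direction from the pivot to the tab.
- can: Bystander: red plastic sprinkling can, 120 mm body, 180 mm high, spout to +x reaching 155 mm. Origin: centre of its underside.
- vase: Bystander: green glass propagation vase with a cutting, 90 mm wide, 185 mm high. Origin: centre of its underside.
- planter: Bystander: stainless bulb planter standing on its mouth, wooden cross handle, 110 mm wide, 172 mm high. Origin: centre of its underside.
- bowl: Bystander: blue ceramic succulent bowl, 124 mm wide, 85 mm high. Origin: centre of its underside.
- pot: Bystander: small terracotta pot, 72 mm wide, 65 mm high. Origin: centre of its underside.
- feed: Bystander: white plant-feed bottle with green cap, 60 mm wide, 150 mm high. Origin: centre of its underside.

How it is judged:
On the way, in this order (a step that is already met when the one before it is completed fails the run):
1. all three chips lie in the catch tray (z of each of chip1, chip2, chip3 in the frame of plate below 0.03 m and x of chip1 in the frame of plate between -0.14 and -0.066 m and y of chip1 in the frame of plate between -0.067 and 0.067 m and x of chip2 in the frame of plate between -0.14 and -0.066 m and y of chip2 in the frame of plate between -0.067 and 0.067 m and x of chip3 in the frame of plate between -0.14 and -0.066 m and y of chip3 in the frame of plate between -0.067 and 0.067 m), for 0.2 s.
2. the scraper stands on the cork disc, let go (horizontal distance between scraper and mat below 0.04 m and angle between scraper's own z axis and vertical below 0.12 rad and z of scraper in the frame of mat below 0.012 m and contact force between the fingers and scraper below 0.1 N and linear speed of scraper below 0.02 m/s), for 0.2 s.
3. the lever points at the green tab (angle between the x axis of lever_grip and the x axis of marker_tab, either way round below 0.08 rad and velocity of joint lever between -0.05 and 0.05 rad/s), for 0.2 s.
At the end, for the whole second after the job is handed in: All three chips lie in the catch tray; the scraper stands upright (within 7 degrees) on the cork disc, its middle within 40 mm of the disc's middle, let go and at rest; the lever is at rest within 0.08 rad (4.6 degrees) of the green tab (all of step 1 and all of step 2 and all of step 3); the robot touches nothing.
It fails at once if the fingers touch a chip (over 1 N) (contact force between the fingers and chip1 above 1 N or contact force between the fingers and chip2 above 1 N or contact force between the fingers and chip3 above 1 N).
It fails at once if the lamp bar is bumped (over 5 N) (contact force between any of the fingers, the arm and lamp above 5 N).
It fails at once if a bystander is moved by more than 30 mm (distance of any of can, vase, planter, bowl, pot, feed from where it was at the start of the episode above 0.03 m).
It also fails if it takes over 67 s, if anything falls off the work surface, if the arm or the gripper's body presses on something with over 40 N, if the wrist force passes 120 N, or if a joint passes its speed limit or range.

## Working session

There is one attempt and no reset: what is moved stays moved. The work goes in short steps, Python scripts to look and compute and a shell command to move; the robot and the scene stay as the last step left them, time stands still between calls to the robot, and variables do not carry over. Pictures are saved under pics/ and viewed, at most 10 in all, crops included, and the job is handed in when it is done.

```bash
ls; mkdir -p pics; python3 - <<'E'
from bench import r
import cv2
for n in("scene","top"):
    c=r.camera(n); cv2.imwrite(f"pics/{n}0.png",c["image"][:,:,::-1]); print({k:v for k,v in c.items() if k!="image"})
print(r.read_state())
E
```

```text
pics
{'vfov': 53.94379992839552, 'cx': 283.3487673086779, 'cy': 213.1003293305783, 'k1': -0.10924104962609574, 'eye': array([1.24598726, 0.79412986, 0.99844142]), 'attitude': array([ 0.29022946,  0.86672156, -0.38357706, -0.13201988])}
{'vfov': 48.51381702569381, 'cx': 278.1764809901095, 'cy': 210.99563588241472, 'k1': -0.05828083898868015, 'eye': array([ 0.3663179 , -0.01298273,  1.52556255]), 'attitude': array([-0.70353126,  0.7061363 , -0.05447052,  0.05872182])}
{'time': 0.1, 'joint_positions': array([ 1.31439051,  0.33278985, -0.06467916,  1.46083262,  0.02162349,
        1.34989439, -0.08851247]), 'joint_vel': array([ 1.62788235e-03, -7.88778459e-04, -3.77507569e-04, -1.90651282e-03,
        1.18316842e-03,  1.98359741e-04, -6.68280404e-05]), 'joint_torque': array([ 1.07742184e-03, -6.24548507e+01,  2.43781786e-02, -3.90717065e+01,
       -6.15378865e-02,  3.66410811e-02,  9.31879981e-05]), 'ee_pos': array([ 0.1447012 , -0.6076768 ,  0.22185701]), 'eef_rot': array([ 9.93174931e-01,  1.16632666e-01, -1.13416786e-04, -6.03602529e-04]), 'ft_force': array([-0.17468845, -0.5140006 , -0.22522645]), 'torque': array([-0.00903731, -0.01075986, -0.00274845]), 'grip_force': 0.0, 'width': 0.08738946020804622}
```

View pics/scene0.png

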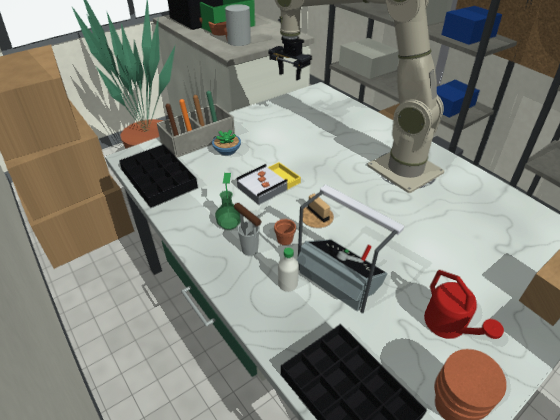

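View pics/top0.png

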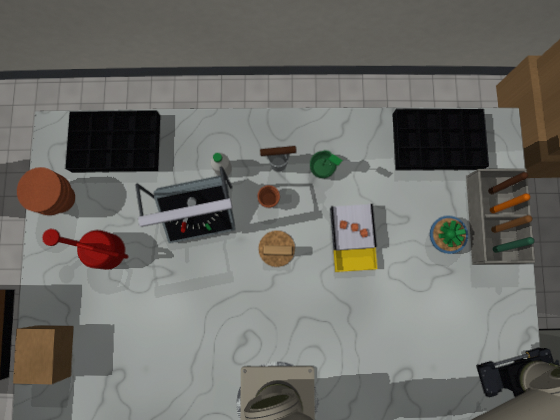

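The scene view shows the plate and tray at about (268,180), the scraper at (319,208) and the console at (340,270). In the top view the scraper is at (278,249), the plate at (354,228), the tray at (355,260) and the console at (195,210). The lever's red handle is at about (184,227). Next I'll write the helpers and zoom in.

```bash
cat > h.py <<'E'
import numpy as np, cv2
from scipy.spatial.transform import Rotation as R
def K(c):
    H=c["image"].shape[0]; f=H/2/np.tan(np.radians(c["vfov"])/2)
    return np.array([[f,0,c["cx"]],[0,f,c["cy"]],[0,0,1.]]), np.array([c["k1"],0,0,0.])
def rays(c,uv):
    k,d=K(c); n=cv2.undistortPoints(np.array(uv,float).reshape(-1,1,2),k,d)[:,0]
    return R.from_quat(c["attitude"]).apply(np.c_[n,np.ones(len(n))])
def onplane(c,uv,z,n=(0,0,1),p0=None):
    n=np.array(n,float); p0=np.array([0,0,z]) if p0 is None else np.array(p0)
    d=rays(c,uv); return c["eye"]+d*(((p0-c["eye"])@n)/(d@n))[:,None]
def proj(c,P):
    k,d=K(c); Rm=R.from_quat(c["attitude"]).inv()
    q=Rm.apply(np.array(P,float).reshape(-1,3)-c["eye"])
    return cv2.projectPoints(q,np.zeros(3),np.zeros(3),k,d)[0][:,0]
def tri(c1,u1,c2,u2):
    a=rays(c1,[u1])[0];b=rays(c2,[u2])[0]
    s=np.linalg.lstsq(np.c_[a,-b],c2["eye"]-c1["eye"],rcond=None)[0]
    p,q=c1["eye"]+s[0]*a,c2["eye"]+s[1]*b
    return (p+q)/2,np.linalg.norm(p-q)
def blobs(c,lo,hi,box,amin=15):
    h=cv2.cvtColor(c["image"],cv2.COLOR_RGB2HSV); m=cv2.inRange(h,np.array(lo),np.array(hi))
    x0,y0,x1,y1=box; w=np.zeros_like(m); w[y0:y1,x0:x1]=m[y0:y1,x0:x1]
    cs=cv2.findContours(w,cv2.RETR_EXTERNAL,cv2.CHAIN_APPROX_NONE)[0]
    return sorted([(cv2.contourArea(q),*[x if i==2 else tuple(np.round(x,1)) for i,x in enumerate(cv2.minAreaRect(q))]) for q in cs if cv2.contourArea(q)>=amin],reverse=True)
E
python3 - <<'E'
from bench import r
from h import *
c=r.camera("top");s=r.camera("scene")
def o(*a):
    for x in a: print(x)
print("yellow");b=blobs(c,(22,150,100),(34,255,255),(320,190,390,280));o(*b)
print("chips");b2=blobs(c,(3,90,120),(16,255,255),(330,200,378,248),6);o(*b2); o(*onplane(c,[x[1] for x in b2],.048))
print("cork/scraper");b3=blobs(c,(8,60,80),(24,255,255),(255,225,300,275));o(*b3)
print("red");o(*blobs(c,(0,150,80),(6,255,255),(165,205,230,240),4),*blobs(c,(174,150,80),(180,255,255),(165,205,230,240),4))
print("green");o(*blobs(c,(40,120,60),(80,255,255),(165,205,232,240),3))
a=cv2.resize(c["image"][190:280,130:390],None,fx=3,fy=3,interpolation=2)
b=cv2.resize(s["image"][150:310,230:410],None,fx=3.3,fy=3.3,interpolation=2)
cv2.imwrite("pics/a.png",a[:,:,::-1]);cv2.imwrite("pics/b.png",b[:,:,::-1])
E
```

```text
yellow
(832.0, (np.float64(355.0), np.float64(259.5)), (np.float64(21.4), np.float64(42.0)), 86.53176879882812)
chips
(35.5, (np.float64(343.0), np.float64(224.5)), (np.float64(7.0), np.float64(6.0)), 90.0)
(33.5, (np.float64(354.0), np.float64(227.0)), (np.float64(6.0), np.float64(6.0)), 90.0)
(32.5, (np.float64(363.3), np.float64(232.3)), (np.float64(7.5), np.float64(6.4)), 56.3099365234375)
[ 0.56054896 -0.21160191  0.048     ]
[ 0.55233356 -0.24661115  0.048     ]
[ 0.53515584 -0.275871    0.048     ]
cork/scraper
(983.0, (np.float64(276.5), np.float64(248.5)), (np.float64(35.0), np.float64(35.0)), 90.0)
red
(13.5, (np.float64(182.5), np.float64(226.5)), (np.float64(3.0), np.float64(9.0)), 0.0)
green
(11.5, (np.float64(207.8), np.float64(226.7)), (np.float64(6.4), np.float64(2.8)), 56.3099365234375)
```

View pics/a.png

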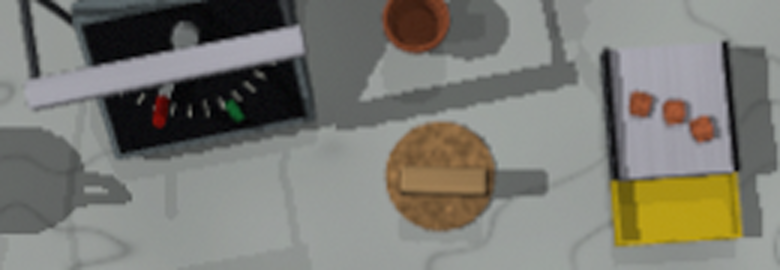

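View pics/b.png

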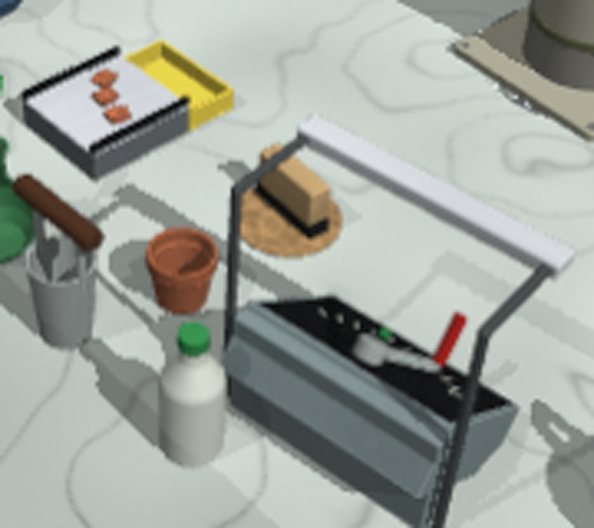

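Crop a shows:
- the scraper top, about (401..487, 167..195), aligned with the picture
- the disc centre at (441,177)
- the tray corners at (617,245) and (741,237)
- the lamp corners at (23,83), (300,27), (304,52) and (32,108)
- the hub at (185,35), the handle at (161,97..125) and the tab at (234,111)

Crop b shows the handle running from (440,362) up to (460,316), the tab at (386,334) and the hub at (369,348).

```bash
cat > m.py <<'E'
from bench import r
from h import *
np.set_printoptions(precision=4,suppress=True)
c=r.camera("top");s=r.camera("scene")
T=lambda *p:(np.array(p,float).reshape(-1,2)+.5)/3+[130,190]-.5
S=lambda *p:(np.array(p,float).reshape(-1,2)+.5)/3.3+[230,150]-.5
sc=onplane(c,T((402,167),(487,168),(486,195),(401,192)),.067); print("scraper",sc.mean(0),"y-axis",np.degrees(np.arctan2(*(sc[0]+sc[3]-sc[1]-sc[2])[1::-1])), np.linalg.norm(sc[0]-sc[1]),np.linalg.norm(sc[1]-sc[2]))
print("mat",onplane(c,T((441,177)),.005))
tr=onplane(c,T((617,245),(741,237)),.028); pl=onplane(c,T((604,50),(729,42)),.050)
print("tray",tr,"plate far",pl); d=pl.mean(0)-tr.mean(0); print("len",np.linalg.norm(d[:2]),"widths",np.linalg.norm(tr[0]-tr[1]),np.linalg.norm(pl[0]-pl[1]),"x-axis deg",np.degrees(np.arctan2(d[1],d[0])))
x=d/np.linalg.norm(d[:2]); x[2]=0; po=(tr.mean(0)+x*.14+pl.mean(0)-x*.07)/2; print("plate org",po)
ch=onplane(c,[(343,224.5),(354,227),(363.3,232.3)],.047); y=np.array([-x[1],x[0],0]); print("chips in plate",np.c_[(ch-po)@x,(ch-po)@y])
l=onplane(c,T((23,83),(300,27),(304,52),(32,108)),.266); yd=l[0]+l[3]-l[1]-l[2]; print("lamp len",np.linalg.norm(yd)/2); yc=yd/np.linalg.norm(yd);yc[2]=0
xc=np.array([yc[1],-yc[0],0]); O=l.mean(0)+.005*xc; O[2]=0; print("console",O,"yaw",np.degrees(np.arctan2(xc[1],xc[0])))
con=lambda P:np.c_[(P-O)@xc,(P-O)@yc,np.array(P)[:,2]]
print("low corners",con(onplane(c,T((120,157),(312,118)),.03)))
nz=np.array([0,0,1])*np.cos(np.radians(35))-xc*np.sin(np.radians(35)); p0=O-.05*xc+[0,0,.03]
fx=xc*np.cos(np.radians(35))+np.array([0,0,1])*np.sin(np.radians(35))
face=lambda P:np.c_[(P-p0)@fx,(P-p0)@yc,(P-p0)@nz]
tab=onplane(c,[(207.8,226.7)],0,nz,p0);tab2=onplane(s,S((386,334)),0,nz,p0)
print("tab face(top),(scene)",face(tab),face(tab2))
for n,a,b in(("hub",(185,35),(369,348)),("htop",(161,124),(460,316)),("hbot",(162,98),(440,362))):
    p,e=tri(c,T(a)[0],s,S(b)[0]); print(n,p,e,"face",face(p[None]))
for n,h in(("hub",.013),):
    print(n,face(onplane(c,T((185,35)),0,nz,p0+h*nz)),face(onplane(s,S((369,348)),0,nz,p0+h*nz)))
np.savez("con.npz",O=O,xc=xc,yc=yc,nz=nz,fx=fx,p0=p0)
E
python3 m.py
```

```text
scraper [ 0.479  -0.0026  0.067 ] y-axis 88.44350723395046 0.08880861805126938 0.028188678088845884
mat [[0.4876 0.0011 0.005 ]]
tray [[ 0.4125 -0.1862  0.028 ]
 [ 0.4202 -0.3187  0.028 ]] plate far [[ 0.6193 -0.1742  0.05  ]
 [ 0.6275 -0.3087  0.05  ]]
len 0.2072808659807561 widths 0.13280440358939305 0.1347542354873265 x-axis deg 3.0338239773003406
plate org [ 0.5548 -0.2451  0.039 ]
chips in plate [[ 0.0076  0.033 ]
 [-0.0025 -0.0015]
 [-0.0212 -0.0299]]
lamp len 0.25661003489240414
console [0.5727 0.2525 0.    ] yaw 11.442964699172041
low corners [[-0.0447  0.1051  0.03  ]
 [-0.0449 -0.1059  0.03  ]]
tab face(top),(scene) [[ 0.0324 -0.0274  0.    ]] [[ 0.0305 -0.0286  0.    ]]
hub [0.6259 0.2631 0.1144] 0.00023100090378408176 face [[ 0.1338 -0.0001  0.0093]]
htop [0.534  0.2849 0.1147] 0.0010389950463804533 face [[0.0638 0.0394 0.0588]]
hbot [0.5641 0.2933 0.0812] 0.0029065621775329273 face [[0.07   0.0417 0.0134]]
hub [[ 0.1353 -0.0006  0.013 ]] [[0.1466 0.0044 0.013 ]]
```

The sizes check out: scraper 89x28 mm, plate 133 mm wide, lamp 257 mm, lever radius 76 mm and tab radius 102 mm. I'll hover over the scraper and work out the bystander clearances at the same time.

```bash
python3 -m crank '[[[466,-511,60,-75,1],[466,-511,60,-75,1],[466,-511,60,-75,1],[466,-511,60,-75,1],[466,-511,60,-75,1],[466,-511,60,-75,1],[466,-511,60,-75,1],[466,-511,60,-75,1],[466,-511,60,-75,1],[466,-511,60,-75,1],[466,-511,60,-75,1],[466,-511,60,-75,1],[466,-511,60,-75,1],[466,-511,60,-75,1],[466,-511,60,-75,1],[466,-511,60,-75,1],[466,-511,60,-75,1],[466,-511,60,-75,1],[466,-511,60,-75,1],[466,-511,60,-75,1]]]' 40
python3 - <<'E'
from bench import r
from h import *
c=r.camera("top");st=r.read_state()
print(st["joint_positions"],st["eef_rot"])
print("vase,leaf,pot,feed,planter,can",onplane(c,[(323,165)],.1),onplane(c,[(340,160)],.17),onplane(c,[(268,190)],.065),onplane(c,[(217,157)],.15),onplane(c,[(278,152)],.17),onplane(c,[(101,250)],.12))
E
```

```text
time: 2.3
ee_pos: [0.4797, -0.0037, 0.1627]
eef_rot: [0.717, 0.697, -0.0, 0.0]
ft_force: [-0.5, 0.7, 0.0]
width: 0.0868
grip_force: 0.0
[ 0.67398159  0.12291085 -0.80004063  1.87767745  0.09580915  1.17951619
 -0.1878156 ] [ 7.17257917e-01  6.96807732e-01 -7.78393145e-05  2.43415797e-04]
vase,leaf,pot,feed,planter,can [[ 0.74295366 -0.1464413   0.1       ]] [[ 0.73975154 -0.19126733  0.17      ]] [[0.67058867 0.02778537 0.065     ]] [[0.75657263 0.18133576 0.15      ]] [[ 0.76538313 -0.00520109  0.17      ]] [[0.4753398  0.53569241 0.12      ]]
```

Hover is right. Descend to TCP z≈0.029 and grip.

```bash
python3 -m crank '[[[0,0,50,0,1],[0,0,90,0,1],[0,0,110,0,1],[0,0,125,0,1],[0,0,134,0,1],[0,0,134,0,1],[0,0,134,0,-1],[0,0,134,0,-1],[0,0,134,0,-1],[0,0,134,0,-1],[0,0,134,0,-1],[0,0,134,0,-1],[0,0,134,0,-1],[0,0,134,0,-1],[0,0,134,0,-1],[0,0,134,0,-1]]]' 40
```

```text
time: 3.95
ee_pos: [0.4796, -0.003, 0.0285]
eef_rot: [0.717, 0.697, -0.0, -0.0]
ft_force: [-1.2, 0.5, 0.4]
width: 0.0275
grip_force: 40.0
```

```bash
python3 -m crank '[[[0,0,-40,0,-1],[0,0,-75,0,-1],[0,0,-85,0,-1],[-40,5,-85,-1,-1],[-80,10,-85,-2,-1],[-120,15,-85,-3,-1],[-160,20,-85,-4,-1],[-200,25,-85,-4.7,-1],[-237,27,-85,-4.7,-1],[-237,60,-85,-4.7,-1],[-236,90,-85,-4.7,-1],[-235,115,-85,-4.7,-1],[-234,127,-85,-4.7,-1],[-234,127,-85,-4.7,-1],[-234,127,-85,-4.7,-1]]]'
python3 - <<'E'
from bench import r
from h import *
a=r.camera("wrist")["image"];b=r.camera("scene")["image"][110:240,190:360];b=cv2.resize(b,(549,420))
cv2.imwrite("pics/c.png",cv2.resize(np.hstack([a,b]),(800,303))[:,:,::-1])
E
```

```text
time: 5.45
ee_pos: [0.5995, -0.2403, 0.1125]
eef_rot: [0.688, 0.726, -0.0, -0.001]
ft_force: [-1.4, -1.1, -2.2]
width: 0.0276
grip_force: 40.0
```

View pics/c.png

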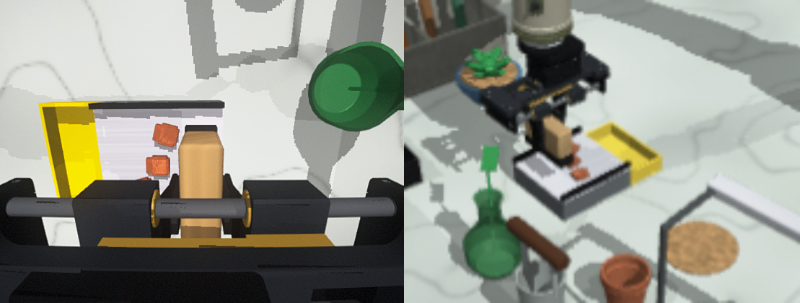

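The wrist view shows the scraper at the +x end of the plate, with the chips on its -x side and clear of its foot. Lower it and wipe.

```bash
python3 -m crank '[[[0,4,25,0,-1],[0,4,40,0,-1],[0,4,45,0,-1],[0,4,47,0,-1],[0,4,47,0,-1],[0,-6,47,0,-1],[0,-15,47,0,-1],[0,-24,47,0,-1],[0,-33,47,0,-1],[0,-42,47,0,-1],[0,-51,47,0,-1],[0,-60,47,0,-1],[0,-69,47,0,-1],[0,-78,47,0,-1],[0,-87,47,0,-1],[0,-96,47,0,-1],[0,-105,47,0,-1],[0,-113,47,0,-1],[0,-119,47,0,-1],[0,-119,47,0,-1]]]'
python3 - <<'E'
from bench import r
from h import *
a=r.camera("wrist")["image"];b=r.camera("scene")["image"][110:240,190:360];b=cv2.resize(b,(549,420))
cv2.imwrite("pics/d.png",cv2.resize(np.hstack([a,b]),(800,303))[:,:,::-1])
E
```

```text
time: 7.55
ee_pos: [0.4805, -0.2472, 0.0665]
eef_rot: [0.688, 0.726, -0.0, -0.0]
ft_force: [0.3, -0.4, -1.2]
width: 0.0275
grip_force: 40.0
```

View pics/d.png

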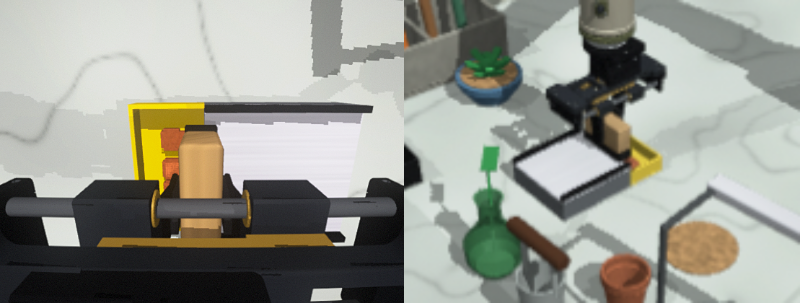

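The plate is clear and the chips appear to lie in the tray. Lift, carry the scraper over the disc, and check.

```bash
python3 -m crank '[[[0,0,-30,0,-1],[0,0,-50,0,-1],[40,3,-50,1,-1],[80,6,-50,2,-1],[120,9,-50,3,-1],[160,12,-50,4,-1],[200,15,-50,4.7,-1],[230,18,-50,4.7,-1],[246,19,-50,4.7,-1],[246,19,-50,4.7,-1],[246,19,-50,4.7,-1]]]'
python3 - <<'E'
from bench import r
from h import *
np.set_printoptions(precision=4,suppress=True)
c=r.camera("top");s=r.camera("scene")
po=np.array([.5548,-.2451]);x=np.array([.9986,.0529]);y=np.array([-.0529,.9986])
for n,cam,box in(("top",c,(325,195,380,278)),("scene",s,(230,155,305,205))):
    b=blobs(cam,(3,90,80),(17,255,255),box,4); P=onplane(cam,[q[1] for q in b],.012)[:,:2]-po
    print(n,[q[0] for q in b],np.c_[P@x,P@y])
a=cv2.resize(c["image"][190:280,315:395],None,fx=5,fy=5);b=cv2.resize(s["image"][150:240,230:350],None,fx=4,fy=5)[:450]
cv2.imwrite("pics/e.png",cv2.resize(np.hstack([a,b]),(780,400))[:,:,::-1])
E
```

```text
time: 8.75
ee_pos: [0.4872, -0.0003, 0.1166]
eef_rot: [0.717, 0.697, 0.0, 0.0]
ft_force: [-0.1, -0.4, -1.9]
width: 0.0279
grip_force: 40.0
top [75.0, 32.5] [[-0.1008 -0.0146]
 [-0.1008  0.0303]]
scene [26.5] [[-0.1042  0.0022]]
```

View pics/e.png

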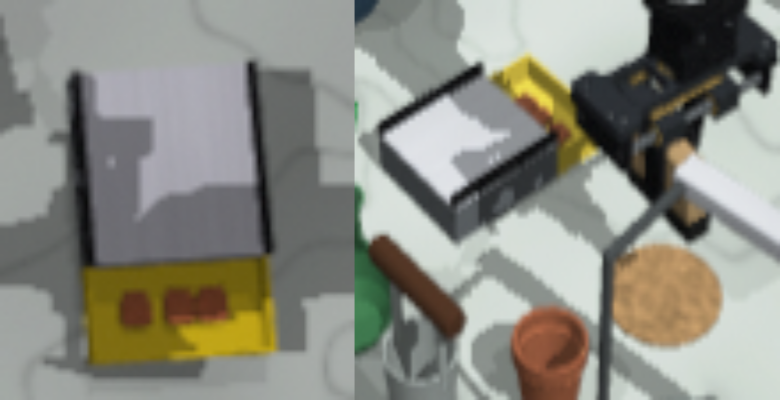

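All three chips lie in the tray, at plate x≈-0.10. Set the scraper down and release it.

```bash
python3 -m crank '[[[0,0,40,0,-1],[0,0,65,0,-1],[0,0,78,0,-1],[0,0,84,0,-1],[0,0,88,0,-1],[0,0,88,0,-1],[0,0,88,0,-1],[0,0,88,0,0.2],[0,0,88,0,0.2],[0,0,88,0,0.2],[0,0,88,0,0.2],[0,0,88,0,0.2],[0,0,70,0,0.2],[0,0,40,0,0.2],[0,0,0,0,0.2],[0,0,-50,0,0.2],[0,0,-50,0,0.2]]]'
python3 - <<'E'
from bench import r
from h import *
from scipy.optimize import minimize
np.set_printoptions(precision=4,suppress=True)
c=r.camera("scene");st=r.read_state()
print(st["joint_positions"],st["eef_rot"],st["width"])
b=cv2.resize(c["image"][170:300,280:410],None,fx=4,fy=4,interpolation=2);cv2.imwrite("pics/f.png",b[:,:,::-1])
E
```

```text
time: 10.55
ee_pos: [0.4902, 0.0004, 0.1725]
eef_rot: [0.717, 0.697, 0.003, 0.004]
ft_force: [-0.1, -0.2, -0.5]
width: 0.0521
grip_force: 0.0
[ 0.6941  0.141  -0.8364  1.8509  0.1149  1.1927 -0.2075] [0.717  0.6971 0.0015 0.0025] 0.05206723842735734
```

View pics/f.png

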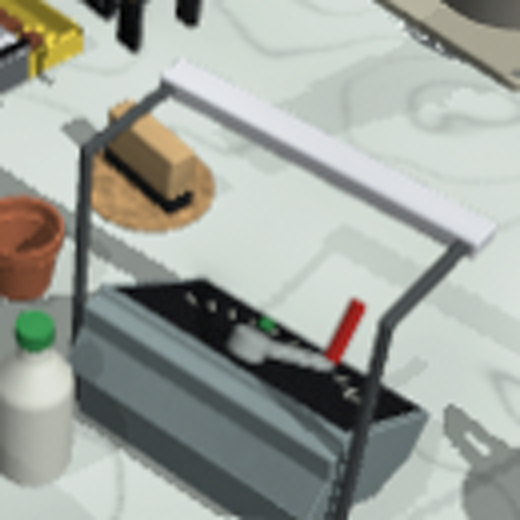

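The scraper stands on the disc, and the lever handle in this crop runs from (335,360) to (357,300). Moves only allow a turn about the tool's z axis, so I can't tilt the tool. Instead I'll stay in front of the lamp with the gripper fully open along the console's x, and reach in low with the forward finger. First stop is in front of the console, to measure the gripper's profile.

```bash
python3 -m crank '[[[0,-40,0,0,1],[0,-65,0,0,1],[40,-69,0,-4,1],[80,-69,0,-8,1],[120,-69,0,-13,1],[160,-69,0,-13,1],[200,-69,0,-13,1],[240,-69,0,-13,1],[280,-69,0,-13,1],[298,-69,0,-13,1],[298,-69,40,-13,1],[298,-69,70,-13,1],[298,-69,87,-13,1],[298,-69,87,-13,1],[298,-69,87,-13,1]]]'
python3 - <<'E'
from bench import r
from h import *
np.set_printoptions(precision=4,suppress=True)
c=r.camera("scene");t=r.camera("top");st=r.read_state();g=np.load("con.npz");O,xc,yc=g["O"],g["xc"],g["yc"]
p=st["ee_pos"];print(p,st["joint_positions"],(p-O)@xc,(p-O)@yc,np.degrees(R.from_quat(st["eef_rot"]).as_matrix()))
F=4;x0,y0=300,110
b=cv2.resize(c["image"][y0:y0+140,x0:x0+130],None,fx=F,fy=F,interpolation=2)
for z in(0,.07,.12,.17,.22,.27):
    for i,q in enumerate([-.058,.058]):
        u=(proj(c,p+[0,0,z]+q*xc)[0]-[x0,y0]+.5)*F; cv2.circle(b,tuple(int(v) for v in u),3,(255,0,255),-1)
x1,y1=130,170
a=cv2.resize(t["image"][y1:y1+120,x1:x1+130],None,fx=2,fy=560/120,interpolation=2) if 0 else cv2.resize(t["image"][y1:y1+120,x1:x1+110],None,fx=2.5,fy=2.5,interpolation=2)
a=cv2.copyMakeBorder(a,0,560-a.shape[0],0,0,cv2.BORDER_CONSTANT)
cv2.imwrite("pics/g.png",np.hstack([b,a])[:,:,::-1]);print(b.shape,a.shape)
E
```

```text
time: 12.1
ee_pos: [0.4265, 0.2999, 0.0801]
eef_rot: [0.633, 0.774, 0.0, -0.0]
ft_force: [-0.1, -0.1, -0.3]
width: 0.0867
grip_force: 0.0
[0.4272 0.3001 0.0809] [ 0.1644  0.421  -1.0163  1.8552  0.4039  1.0881 -0.8068] -0.1331699603806157 0.07555499065747849 [[-11.3014  56.17     0.1052]
 [ 56.1701  11.3014   0.0537]
 [  0.0319   0.1137 -57.2957]]
(560, 520, 3) (560, 275, 3)
```

View pics/g.png

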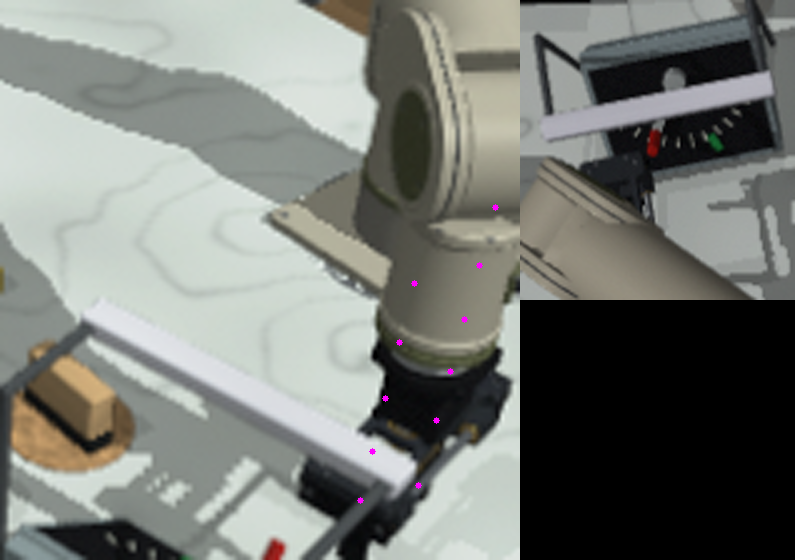

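The dots and the gripper profile give three things: the wide bar tops out below TCP+0.12, the coupling ends at about TCP+0.16, and the wrist above it has a radius of about 48 mm. With the tool centre at console x = -0.077, the wrist clears the lamp by about 10 mm and the bar passes below it. The forward finger then reaches x≈-0.018, beside the handle. First move: go in.

```bash
python3 -m crank '[[[0,15,0,0,1],[0,30,0,0,1],[0,42,0,0,1],[0,50,0,0,1],[0,56,0,0,1],[0,56,0,0,1],[0,56,0,0,1]]]'
python3 -m crank '[[[-6,0,0,0,1],[-12,0,0,0,1],[-17,0,0,0,1],[-22,0,0,0,1],[-27,0,0,0,1],[-27,0,0,0,1]]]'
cat > lev.py <<'E'
from bench import r
from h import *
np.set_printoptions(precision=4,suppress=True)
g=np.load("con.npz");O,xc,yc,nz,fx,p0=[g[k] for k in("O","xc","yc","nz","fx","p0")]
st=r.read_state();p=st["ee_pos"];print("tcp console",(p-O)@xc,(p-O)@yc,p[2],"F",st["ft_force"])
c=r.camera("scene");t=r.camera("top");h=.037
for n,k,box in(("scene",c,(320,220,372,275)),("top",t,(165,205,225,245))):
    m=cv2.inRange(cv2.cvtColor(k["image"],cv2.COLOR_RGB2HSV),(0,130,60),(6,255,255))|cv2.inRange(cv2.cvtColor(k["image"],cv2.COLOR_RGB2HSV),(172,130,60),(180,255,255))
    x0,y0,x1,y1=box; v,u=np.nonzero(m[y0:y1,x0:x1])
    if len(u)<4: print(n,"hidden"); continue
    q=onplane(k,[(u.mean()+x0,v.mean()+y0)],0,nz,p0+h*nz)[0]-p0
    print(n,len(u),"du,dy",q@fx-.130,q@yc,"angle",np.arctan2(-(q@yc),.130-q@fx))
E
python3 lev.py
```

```text
time: 12.9
ee_pos: [0.4808, 0.3108, 0.0795]
eef_rot: [0.633, 0.774, -0.0, -0.0]
ft_force: [-0.8, -0.2, -0.8]
width: 0.0873
grip_force: 0.0
time: 13.5
ee_pos: [0.486, 0.2839, 0.0792]
eef_rot: [0.633, 0.774, -0.0, -0.0]
ft_force: [-0.6, 0.5, -1.0]
width: 0.0869
grip_force: 0.8
tcp console -0.07874069724368747 0.047966237900239427 0.07924052901127956 F [-0.5701  0.4746 -1.0195]
scene 47 du,dy -0.041977308097590565 0.03981543367002418 angle -0.7589731877820408
top hidden
```

```bash
python3 -m crank '[[[-5,0,0,0,1],[-10,0,0,0,1],[-15,0,0,0,1],[-20,0,0,0,1],[-25,0,0,0,1],[-30,0,0,0,1],[-35,0,0,0,1],[-35,0,0,0,1]]]'
python3 lev.py
```

```text
time: 14.4
ee_pos: [0.4942, 0.2487, 0.0796]
eef_rot: [0.634, 0.773, -0.0, 0.001]
ft_force: [-0.2, 0.0, 0.2]
width: 0.0871
grip_force: 0.0
tcp console -0.07765222554827252 0.011875308511471498 0.07959040395086231 F [-0.2232  0.0052  0.2276]
scene 36 du,dy -0.04694482947611975 0.004646592653088839 angle -0.09865851128302797
top hidden
```

```bash
python3 -m crank '[[[-4,0,0,0,1],[-8,0,0,0,1],[-12,0,0,0,1],[-12,0,0,0,1],[-6,-10,0,0,1],[0,-40,0,0,1],[0,-80,0,0,1],[0,-120,0,0,1],[0,-120,0,0,1],[0,-120,0,0,1]]]'
cat > lev2.py <<'E'
exec(open("lev.py").read())
def ends(k,box):
    H=cv2.cvtColor(k["image"],cv2.COLOR_RGB2HSV);m=cv2.inRange(H,(0,130,60),(6,255,255))|cv2.inRange(H,(172,130,60),(180,255,255))
    x0,y0,x1,y1=box;v,u=np.nonzero(m[y0:y1,x0:x1]);P=np.c_[u+x0,v+y0].astype(float);o=P.mean(0);d=np.linalg.svd(P-o)[2][0];d*=np.sign(d[1]);s=(P-o)@d
    return o+d*(s.min()-.5),o,o+d*(s.max()+.5)
a=ends(c,(320,220,372,275));b=ends(t,(165,205,225,245))
for n,i,j in(("top",0,2),("mid",1,1),("bot",2,0)):
    q,e=tri(c,a[i],t,b[j]);q=q-p0;print(n,"u,y,h",q@fx,q@yc,q@nz,"err",e,"angle",np.arctan2(-(q@yc),.130-q@fx))
print(a[0],a[2],b[0],b[2])
E
python3 lev2.py
```

```text
time: 15.5
ee_pos: [0.3752, 0.2254, 0.0794]
eef_rot: [0.633, 0.774, -0.001, 0.001]
ft_force: [1.0, 0.0, 0.8]
width: 0.0871
grip_force: 0.0
tcp console -0.19892678117798573 0.0125845869709512 0.07940431020153531 F [1.0041 0.0273 0.8499]
scene 54 du,dy -0.06893138192991531 -0.01532345214546993 angle 0.2187431444487511
top 43 du,dy -0.07193093688563171 -0.01505572735576454 angle 0.20632942110150015
top u,y,h 0.052149366129127864 -0.015456686550790898 0.060969354186323106 err 0.005685754016580228 angle 0.19599406014021029
mid u,y,h 0.05824863789058557 -0.015627588165276006 0.03659342687044632 err 0.0013891934227634893 angle 0.21445278589198052
bot u,y,h 0.06358686295801809 -0.015773974712461152 0.01281354046418454 err 0.0023504041253099997 angle 0.23319198239734146
[354.7329 235.8018] [347.8041 249.9718] [202.0246 220.4299] [201.242  231.5183]
```

The lever is at ≈0.21 rad and the tab at ≈0.277, so about 5 mm more is needed.

```bash
python3 -m crank '[[[2,40,0,0,1],[2,80,0,0,1],[2,105,0,0,1],[2,120,0,0,1],[2,120,0,0,1],[-5,120,0,0,1],[-10,120,0,0,1],[-14,120,0,0,1],[-17.5,120,0,0,1],[-17.5,120,0,0,1],[-17.5,120,0,0,1],[-10,110,0,0,1],[-8,80,0,0,1],[-8,40,0,0,1],[-8,0,0,0,1],[-8,0,0,0,1],[-8,0,0,0,1]]]'
cat >> lev2.py <<'E'
for n,k in(("scene",c),("top",t)):
    I=k["image"].astype(float);box=(335,225,365,260) if n=="scene" else (195,215,225,240)
    x0,y0,x1,y1=box;w=I[...,1]-np.maximum(I[...,0],I[...,2]);w=np.where(w>12,w,0)[y0:y1,x0:x1];v,u=np.mgrid[y0:y1,x0:x1]
    q=onplane(k,[((w*u).sum()/w.sum(),(w*v).sum()/w.sum())],0,nz,p0)[0]-p0
    print("tab",n,(w>0).sum(),q@fx-.13,q@yc,"angle",np.arctan2(-(q@yc),.13-q@fx))
E
python3 lev2.py
```

```text
time: 17.3
ee_pos: [0.3769, 0.2179, 0.0796]
eef_rot: [0.633, 0.774, -0.0, 0.001]
ft_force: [1.2, -0.3, 0.0]
width: 0.087
grip_force: 0.0
tcp console -0.198754325218991 0.004949892333770299 0.07958068459544757 F [ 1.2366 -0.2793  0.0008]
scene 49 du,dy -0.06385911179322543 -0.01969766566737606 angle 0.29919555961864436
top 37 du,dy -0.0705781528115173 -0.021196793848757816 angle 0.29176026285632883
top u,y,h 0.053890638163044575 -0.02190148835671941 0.06088781208958406 err 0.004900044323976539 angle 0.2801930914427034
mid u,y,h 0.059068467858993084 -0.02157700260039267 0.035521437927224134 err 0.0013255024142264646 angle 0.29530076972001634
bot u,y,h 0.06537403010386125 -0.021288264282492877 0.012704057197309672 err 0.0031018261799104635 angle 0.31821294502564207
[352.8749 234.8567] [346.189  249.1731] [203.6994 219.4879] [203.2694 230.5109]
tab scene 2 -0.10221737975171812 -0.024640301285924395 angle 0.2365449720037462
tab top 29 -0.09869807726904611 -0.028259635496493588 angle 0.2788633339003949
```

The lever is at ≈0.29 rad and the tab at ≈0.28, well within the 0.08 tolerance. The gripper is clear of everything, so I'm handing in.

```bash
python3 -c "
from bench import r
print(r.close_job())"
```

```text
the job is handed in; nothing more can be done
None
```

I handed the job in without seeing a verdict. By my camera measurements, all three chips lie in the tray, the scraper stands on the cork disc, and the lever is within about 0.02 rad of the green tab. The moves could not tilt the tool, so I moved the lever with one finger reaching in low under the lamp rather than at a slant. No bump showed in the force readings taken after each move.

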